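# Peel the top fitting tray off its clinging stack and present it

### The arm

A 6-joint arm with a two-finger parallel gripper is mounted at the origin on the work surface. World frame = base frame: x ahead of the robot, y to its left, z up, the work surface at z = 0. Lengths are in m, angles in rad, forces in N, time in s.
With the tool pointing down it reaches from about 0.375 to 0.9 m from the base axis. Payload 3.1 kg.
Tool frame: the origin (TCP) lies at the very end of the fingers, on their centre line; the grasp point (between the pads) lies 19 mm behind it (hold_point_z is the distance from the TCP to the grasp point, in m); z points along the fingers, x is the direction in which the jaws open and shut, and the axes are right-handed (so a half turn about z gives the same grasp; the last joint's range is limited). The gripper opens to 87 mm and grips with 3 to 60 N. Pads are 19 mm wide; open, the fingers measure 117 mm over their backs; the gripper's body (75 mm by 190 mm) begins 51 mm behind the grasp point.
Start: joints at [1.099, 0.527, 1.433, -0, 1.181, -0.178], TCP at [0.18, 0.598, 0.223] pointing down, gripper open.
Joint ranges: [-3.08, 3.08], [-0.75, 2.2], [0.22, 2.44], [-1.43, 4.57], [0, 2.65], [-2.85, 2.85]. Speed limits (rad/s): [2.79, 2.79, 3.14, 3.14, 3.14, 3.14].

### API

Orientations are given as a unit quaternion [x, y, z, w].
In Python, from rig import * gives the robot as it stands.
- The arm moves only by the tool carry_out, never from a script. Its argument "deltas" is a list of rows, each a list of 7 numbers: the closure, from -1 (fully open) to 1 (shut), then the shift along the tool's x, y, z in units of 25 mm (1.0 is 25 mm), then the turn, a rotation vector about the tool's x, y, z in degrees. In form: [[jaw, x, y, z, rx, ry, rz], ...]. A call has 1 to 8 rows; each row is the pose to reach, as a shift and turn from the pose commanded when the call began, along the tool's axes at that moment; what a row does not reach only later rows make up. A row lasts 1/10 s, in which the tool goes at most 50 mm and 8.59 degrees, less where a joint would pass 70% of its speed; a pose out of reach is approached as far as the arm can. A call with a gripper value outside its range is refused whole. The fingers move at their own pace and stop on an object; "force" is the grip in N (left out, the last holds). Time passes only in rows, so rows that repeat a pose let the fingers close. It gives the time, the measured TCP pose, the force and the opening at its end, in the units of the state.
- get_obs(): the state, without advancing time (a new reading comes with each control period).
- camera(name): name is "scene" or "top" or "wrist"; returns (picture, depth): 384x512x3 uint8, red, green, blue; 384x512 float32, m along the optical axis (not along the pixel's ray), 0 where there is no reading.
- camera_info(name): a dict with "mtx" (3x3 intrinsics, pixels), "origin" and "rotation" of the camera in the world. Camera axes: x right, y down, z forward; pixel columns grow to the right and rows downward; lengths in m; the calibration is good to about 2 mm. A picture is of the moment at which its call begins: read the wrist's pose just before it. camera_info takes no time and is no camera call; for the wrist camera it gives the pose at the moment of the call.
- hand_in(): hands the job in, once; it reports no verdict.
Trained networks look in the newest picture that a camera, given by its name, has taken for a name from the list of things; names that differ only in an ending like _2 or _b are one class to them, and where a whole thing is asked for, a point or a joint stands for the part that bears it (a point fixed in the world has none). Each returns a list of dicts, best first, with "score" (0 to 1); they miss things now and then, are a little off and sometimes report something else, mostly with a low value. They report only what shows in the picture. A call takes as long as a camera call. They do not tell look-alikes from the thing itself.
- spot_in(camera, target): "pixel" ([row, column] in pixels, amid what is visible of it).
The state is a dict: "time": time; "q": joint angles; "joint_velocities": joint speeds; "joint_torque": joint torques, N m; "position": TCP position; "tool_rot": TCP orientation; "ft_force": force on the tool from outside, world axes, zero at the start; "moment": the same for the moment, N m; "grip_width": finger opening in m.
Only numpy, scipy, OpenCV 4.12 (cv2) and the standard library are available. Lean on these libraries where they do the work, as an engineer would, in place of code of your own. Each camera call takes 0.05 s, during which the arm holds its last target.

### The job

Tip the red clamp handle back until the clamp foot is well raised off the stack of blue trays. Then take the top tray by the yellow tab and peel it off, tab corner first with the opposite corner still down on the stack, leaving the other trays where they are. Finish holding the tray level, open side up, in the air over the middle of the green mat, clear of everything, and keep holding it; leave the glue, jar and offcut alone.

Things in the scene. Friction and masses are not known exactly. Their poses are not given: they have to be found in the camera images.
- fixture: grey laminate-faced board 200 x 170 x 12 mm, fixed to the bench, that carries the stack and the clamp. Origin: at bench height under the middle of the stack; the board spans x -65 to +135 mm, y -85 to +85 mm in its own frame. Its +x points from the stack to the clamp post. It faces a somewhat different way each time
- clamp (a joint): hold-down clamp at the stack's far (+x) side, hinged about the fixture's y axis. Value in rad: 0 = down, foot over the tray rim, handle upright (starts at 0 to 0.05); grows as the handle's top is pushed to the fixture's +x, away from the stack, which raises the foot; stop at 1.25, 1.0 or more is well raised. Stiff hinge (0.2 N m): push about 6 N, e.g. with closed fingers; it stays where left
- clamp_pivot (a point): the clamp's hinge, 85 mm above the bench, 85 mm along the fixture's +x from its origin. A flat arm (14 mm wide, top 7 mm above the pivot; a bolt head stands 14 mm above the pivot 40 mm out) runs 50 mm from here towards the stack; side plates of the post reach 11 mm above the pivot
- clamp_top (a point): top of the red round handle, 18 mm diameter, red from 20 to 75 mm out from the pivot; this point is 75 mm from the pivot, straight above it when the clamp is down
- stack: the rest of the stack: seven nested blue trays as one loose piece, 1.2 kg, 100 (x) x 140 (y) x 57 mm, standing between pins. Origin: middle of its underside, 12 mm above the bench; axes like the fixture's. Four blue spring snaps, at x +-53, y +-45 mm, stand 7 mm above the top tray's rim and each cling to that rim with roughly 2 N until it is raised there about 3 mm
- tray: the top blue tray, about 70 g, open at the top; rim 100 (x) x 140 (y) mm, 12 mm wide, 4 mm thick; one low cross wall inside, below the rim. Origin: centre of its floor's underside, 35 mm above the stack's origin while nested; axes like the fixture's, z out of the open side. The rim's top is 26 mm above the origin
- tab (a point): top centre of the yellow upright tab at the tray's (-x, +y) corner: in the tray's frame at x -35, y +62, z +58 mm. The tab is 26 mm long (x), 12 mm thick (y) and stands 32 mm above the rim: pinch it across its 12 mm (fingers closing along the tray's y), one finger over the tray's inside and one outside
- far_corner (a point): the opposite, (+x, -y), rim corner of the tray: in the tray's frame at x +50, y -70, z +26 mm
- mat: green mat fixed to the bench, 150 (x) x 190 (y) x 4 mm with a thin white border line. Origin: middle of its underside. Fixture and mat may be on either side
- glue: bystander: white glue bottle, orange cap, 60 mm diameter, 140 mm tall; origin at its underside
- jar: bystander: glass jar with steel lid, 68 mm diameter, 85 mm tall; origin at its underside
- offcut: bystander: pale wooden block 70 x 90 x 45 mm; origin at its underside
Not all that is in view belongs to the job. What is shaped like the tray but orange or pink is not meant.

How it is judged:
By the outcome, as a careful person would: the job done as asked, in the order asked, and still so for the second after the job is handed in, while the arm keeps its last pose, push and grip.
It also fails if it takes over 56 s, if anything falls off the work surface, if the arm or the gripper's body presses on something with over 40 N, if the wrist force passes 120 N, or if a joint passes its speed limit or range.

## Working session

There is one attempt and no reset: what is moved stays moved. The work goes in short steps, Python scripts to look and compute and a tool call to move; the robot and the scene stay as the last step left them, time stands still between calls to the robot, and variables do not carry over. Pictures are saved under pics/ and viewed, and the job is handed in when it is done.

Besides the shell and the picture viewer there is one more tool, called after ">>>" as name(argument=value, ...), one argument or row to a line, values as JSON. carry_out: Moves the arm, as the interface text tells. Its arguments: {"type":"object","properties":{"deltas":{"type":"array"},"force":{"type":"number"}},"required":["deltas"]}

```bash
ls; mkdir -p pics; python3 - <<'E'
from rig import *
import cv2,numpy as np
o=get_obs();print(o)
for n in ["scene","top"]:
    p,d=camera(n); cv2.imwrite(f"pics/{n}0.png",p[:,:,::-1]); np.savez(f"{n}0.npz",p=p,d=d)
    i=camera_info(n);print(n,i)
    for t in ["clamp_top","tab","far_corner","mat","clamp_pivot","stack","tray","fixture"]:
        print(t,spot_in(n,t)[:2])
E
```

```text
pics
{'time': 0.0, 'q': array([ 1.09945653e+00,  5.28451088e-01,  1.43386999e+00, -2.50659039e-05,
        1.18138677e+00, -1.78527549e-01]), 'joint_velocities': array([-0.00102976,  0.00045585,  0.00022292, -0.00114374,  0.00108791,
        0.00127259]), 'joint_torque': array([-1.66494910e-04, -4.40043712e+01, -1.76595855e+01,  6.34107040e-02,
        5.82159183e-02, -1.30673488e-04]), 'position': array([0.18006959, 0.59775283, 0.22159117]), 'tool_rot': array([ 8.02694007e-01,  5.96390151e-01, -9.42293321e-04,  4.80340372e-04]), 'ft_force': array([-0.0564318 , -0.20461263,  0.35491562]), 'moment': array([-0.01161429,  0.01407968,  0.01135622]), 'grip_width': 0.08693551992151793}
scene {'mtx': array([[394.34934973,   0.        , 261.00204932],
       [  0.        , 394.34934973, 186.09330841],
       [  0.        ,   0.        ,   1.        ]]), 'origin': array([ 1.00891329, -0.56436663,  0.99116527]), 'rotation': array([ 0.90081504,  0.27745675, -0.10643434, -0.31657818])}
clamp_top [{'pixel': [152.9, 278.0], 'score': 0.43}]
tab [{'pixel': [115.5, 276.7], 'score': 0.96}, {'pixel': [
[... 585 characters left out ...]
0.        ,   0.        ,   1.        ]]), 'origin': array([0.46869787, 0.00379673, 1.33650048]), 'rotation': array([-0.6963379 ,  0.71597954, -0.03561299,  0.03490764])}
clamp_top [{'pixel': [201.8, 220.6], 'score': 0.59}]
tab [{'pixel': [152.0, 219.0], 'score': 0.85}, {'pixel': [248.7, 156.2], 'score': 0.56}]
far_corner [{'pixel': [247.5, 155.3], 'score': 0.79}, {'pixel': [224.0, 221.6], 'score': 0.76}]
mat [{'pixel': [209.5, 328.2], 'score': 0.89}]
clamp_pivot [{'pixel': [204.9, 216.7], 'score': 0.39}]
stack [{'pixel': [207.9, 229.8], 'score': 0.41}]
tray [{'pixel': [246.8, 157.1], 'score': 0.93}, {'pixel': [227.6, 221.4], 'score': 0.92}]
fixture [{'pixel': [201.0, 224.7], 'score': 0.92}]
```

View pics/scene0.png

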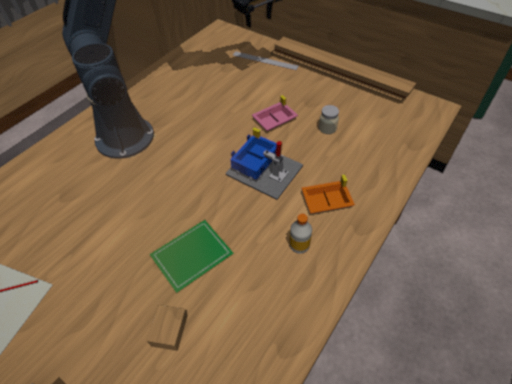

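View pics/top0.png

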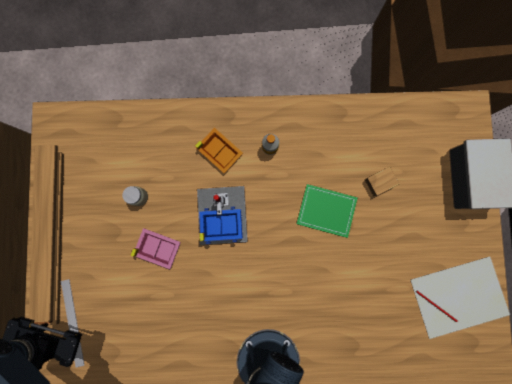

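The scene view shows the blue stack at about (row 158, col 255) on its grey board, with the clamp behind it. The mat is at (255,190). The orange and pink trays are decoys. In the top view the stack is at (227,221), the yellow tab at (238,201), the clamp's red handle at about (198,217) and the mat at (210,327).

```bash
cat > h.py <<'E'
import numpy as np,cv2
from scipy.spatial.transform import Rotation as R
def pts(info,d):
    K=info["mtx"];h,w=d.shape;v,u=np.mgrid[:h,:w]
    c=np.stack([(u-K[0,2])/K[0,0]*d,(v-K[1,2])/K[1,1]*d,d],-1)
    return c@R.from_quat(info["rotation"]).as_matrix().T+info["origin"]
E
python3 - <<'E'
from rig import *
from h import *
for n in ["scene","top"]:
    z=np.load(f"{n}0.npz");p,d=z["p"],z["d"];P=pts(camera_info(n),d)
    hsv=cv2.cvtColor(p,cv2.COLOR_RGB2HSV)
    H,S,V=[hsv[...,i].astype(int) for i in range(3)]
    ok=d>0
    box={"green":(H>40)&(H<80)&(S>100),"blue":(H>105)&(H<130)&(S>130)&(V>60),"yellow":(H>22)&(H<33)&(S>180)&(V>120),"red":((H<5)|(H>174))&(S>150)&(V>80)}
    for k,m in box.items():
        m=m&ok
        nc,l,st,ce=cv2.connectedComponentsWithStats(m.astype(np.uint8))
        for i in range(1,nc):
            if st[i,4]<6: continue
            q=P[l==i]
            r=cv2.minAreaRect(q[:,:2].astype(np.float32))
            print(n,k,st[i,4],"px rc",ce[i][::-1].round(),"med",np.median(q,0).round(3),"z",q[:,2].min().round(3),q[:,2].max().round(3),"rect",np.round(r[0],3),np.round(r[1],3),round(r[2],1))
    # grey board
    y0,x0=(120,215) if n=="scene" else (175,185)
    c=p[y0:y0+90,x0:x0+100] if n=="scene" else p[175:255,185:260]
    cv2.imwrite(f"pics/{n}0z.png",cv2.resize(c[:,:,::-1],None,fx=7,fy=6.5 if n=="scene" else 7,interpolation=cv2.INTER_CUBIC))
E
```

```text
scene green 519 px rc [ 83. 495.] med [ 1.029  1.821 -0.46 ] z -0.735 -0.228 rect [1.032 1.821] [0.046 0.048] 0.6
scene green 2626 px rc [255. 191.] med [ 0.52  -0.23   0.003] z -0.004 0.01 rect [ 0.515 -0.226] [0.189 0.153] 73.3
scene blue 1077 px rc [156. 253.] med [0.474 0.138 0.06 ] z 0.034 0.081 rect [0.478 0.147] [0.117 0.144] 2.6
scene blue 7 px rc [167. 237.] med [0.453 0.078 0.046] z 0.042 0.054 rect [0.451 0.079] [0.011 0.003] 3.5
scene yellow 11 px rc [ 97. 283.] med [0.394 0.448 0.056] z 0.052 0.059 rect [0.392 0.449] [0.007 0.02 ] 69.8
scene yellow 16 px rc [130. 256.] med [0.439 0.207 0.103] z 0.101 0.106 rect [0.441 0.208] [0.022 0.011] 14.1
scene yellow 20 px rc [178. 344.] med [0.76  0.223 0.055] z 0.052 0.058 rect [0.761 0.222] [0.008 0.024] 45.4
scene red 15 px rc [143. 279.] med [0.565 0.149 0.159] z 0.153 0.161 rect [0.565 0.148] [0.009 0.014] 33.1
scene red 46 px rc [285.  20.] med [ 0.201 -0.562  0.008] z 0.004 0.012 rect [ 0.198 -0.564] [0.086 0.006] 52.4
top green 2110 px rc [211. 327.] med [ 0.513 -0.226  0.004] z -0.005 0.013 rect [ 0.514 -0.227] [0.191 0.15 ] 73.3
top blue 1227 px rc [225. 221.] med [0.473 0.147 0.056] z 0.008 0.083 rect [0.474 0.149] [0.118 0.139] 2.5
top yellow 21 px rc [144. 198.] med [0.758 0.224 0.056] z 0.05 0.062 rect [0.758 0.223] [0.01  0.022] 45.8
top yellow 20 px rc [237. 201.] med [0.435 0.209 0.105] z 0.102 0.11 rect [0.435 0.209] [0.007 0.02 ] 90.0
top yellow 23 px rc [252. 133.] med [0.389 0.45  0.058] z 0.053 0.064 rect [0.389 0.449] [0.011 0.024] 73.7
top red 19 px rc [197. 216.] med [0.561 0.151 0.158] z 0.151 0.165 rect [0.561 0.152] [0.013 0.011] 46.4
top red 68 px rc [306. 437.] med [ 0.169 -0.594  0.008] z 0.003 0.017 rect [ 0.172 -0.592] [0.165 0.005] 51.8
```

View pics/top0z.png

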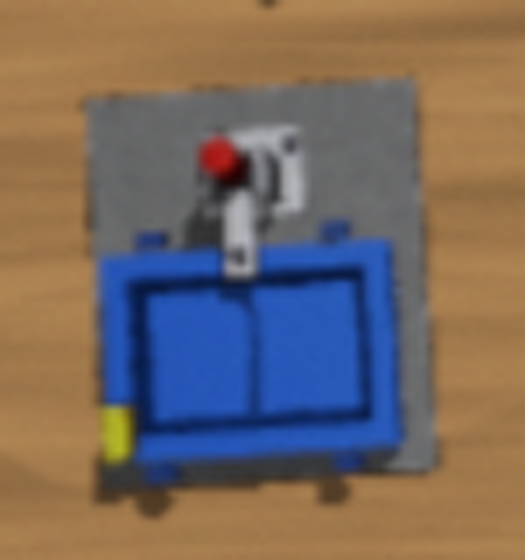

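View pics/scene0z.png

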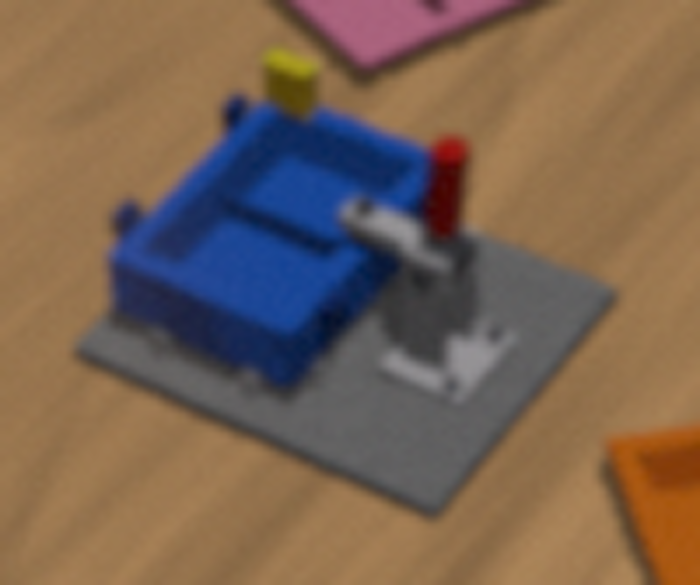

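```bash
python3 - <<'E'
from rig import *
from h import *
o=get_obs();print(R.from_quat(o["tool_rot"]).as_matrix().round(3))
for n in ["top","scene"]:
    z=np.load(f"{n}0.npz");p,d=z["p"],z["d"];P=pts(camera_info(n),d)
    m=(abs(P[...,2]-0.082)<.004)&(abs(P[...,0]-.475)<.075)&(abs(P[...,1]-.148)<.09)
    q=P[m];print(n,"rim",len(q),cv2.minAreaRect(q[:,:2].astype(np.float32)),np.median(q[:,2]))
    m=(abs(P[...,2]-0.012)<.005)&(abs(P[...,0]-.5)<.15)&(abs(P[...,1]-.148)<.11)
    q=P[m];print("board",len(q),cv2.minAreaRect(q[:,:2].astype(np.float32)))
E
```

```text
[[ 0.289  0.957  0.   ]
 [ 0.957 -0.289  0.   ]
 [ 0.     0.    -1.   ]]
top rim 50 ((0.48178842663764954, 0.15473368763923645), (0.13412348926067352, 0.11426068842411041), 2.5355756282806396) 0.07978338207073765
board 1144 ((0.49561360478401184, 0.14097677171230316), (0.20182877779006958, 0.287634015083313), 89.63670349121094)
scene rim 40 ((0.4819261431694031, 0.15589748322963715), (0.12797480821609497, 0.11757748574018478), 1.640143632888794) 0.08073262518783703
board 1093 ((0.5130800008773804, 0.14815720915794373), (0.2007012665271759, 0.17362774908542633), 2.3875088691711426)
```

```bash
cat >> h.py <<'E'
O=np.array([.476,.148]);YAW=.042
F=R.from_euler('z',YAW)
def fx(x,y,z): # fixture -> world
    return F.apply([x,y,0])+np.array([O[0],O[1],z])
# base tool orientation: tool x = fixture y, tool z = down  => tool y = z x x
def tooldown(yaw=YAW):
    x=np.array([-np.sin(yaw),np.cos(yaw),0]);z=np.array([0,0,-1.]);y=np.cross(z,x)
    return R.from_matrix(np.stack([x,y,z],1))
def delta(p0,r0,p,r):
    return np.r_[r0.inv().apply(np.array(p)-p0)/.025, np.degrees((r0.inv()*r).as_rotvec())]
def cur():
    from rig import get_obs
    o=get_obs();return np.array(o["position"]),R.from_quat(o["tool_rot"]),o
E
python3 - <<'E'
from h import *
p,r,o=cur()
print(delta(p,r,fx(.0565,0,.22),tooldown()).round(2), tooldown().as_matrix().round(3))
p2=fx(.0565,0,.22);r2=tooldown()
print("down",delta(p2,r2,fx(.0565,0,.138),r2).round(2))
for a in np.arange(0,1.25,.1):
    rr=.055;x=.085+rr*np.sin(a)-.009*np.cos(a)-.0095;z=.085+rr*np.cos(a)+.009*np.sin(a)
    print(round(a,2),round(x,4),round(z,4),delta(fx(.0565,0,.138),r2,fx(x,0,z),r2).round(2))
E
```

```text
[-13.09  18.66   0.1    0.    -0.   -19.18] [[-0.042  0.999  0.   ]
 [ 0.999  0.042  0.   ]
 [ 0.     0.    -1.   ]]
down [0.   0.   3.28 0.   0.   0.  ]
0.0 0.0665 0.14 [ 0.    0.4  -0.08  0.    0.    0.  ]
0.1 0.072 0.1406 [ 0.    0.62 -0.1   0.    0.    0.  ]
0.2 0.0776 0.1407 [-0.    0.84 -0.11  0.    0.    0.  ]
0.3 0.0832 0.1402 [ 0.    1.07 -0.09  0.    0.    0.  ]
0.4 0.0886 0.1392 [ 0.    1.29 -0.05  0.    0.    0.  ]
0.5 0.094 0.1376 [0.   1.5  0.02 0.   0.   0.  ]
0.6 0.0991 0.1355 [-0.    1.71  0.1   0.    0.    0.  ]
0.7 0.104 0.1329 [-0.    1.9   0.21  0.    0.    0.  ]
0.8 0.1087 0.1298 [-0.    2.09  0.33  0.    0.    0.  ]
0.9 0.113 0.1262 [0.   2.26 0.47 0.   0.   0.  ]
1.0 0.1169 0.1223 [-0.    2.42  0.63  0.    0.    0.  ]
1.1 0.1204 0.118 [0.   2.56 0.8  0.   0.   0.  ]
1.2 0.1235 0.1133 [-0.    2.68  0.99  0.    0.    0.  ]
```

>>> carry_out(
  deltas=[
    [1, -1.1, 1.55, 0, 0, 0, -6],
    [1, -2.7, 3.9, 0, 0, 0, -12],
    [1, -4.4, 6.2, 0, 0, 0, -19.2],
    [1, -5.5, 7.8, 0, 0, 0, -19.2],
    [1, -6.5, 9.3, 0, 0, 0, -19.2],
    [1, -7.6, 10.9, 0, 0, 0, -19.2],
    [1, -8.7, 12.4, 0, 0, 0, -19.2],
    [1, -9.8, 14, 0, 0, 0, -19.2],
  ],
  force=40,
)

```text
time: 1.7
position: [0.4274, 0.2845, 0.2229]
tool_rot: [0.692, 0.722, 0.0, 0.0]
ft_force: [0.2, 0.8, 0.5]
grip_width: 0.0314
```

```bash
python3 - <<'E'
from h import *
p,r,o=cur()
print(o["time"],p,o["grip_width"],delta(p,r,fx(.0565,0,.20),tooldown()).round(2),delta(p,r,fx(.0565,0,.138),tooldown()).round(2))
E
```

```text
1.7 [0.42739999 0.28447129 0.22286468] 0.03136061167246365 [-5.54  3.97  0.92  0.04 -0.02  0.02] [-5.54  3.97  3.4   0.04 -0.02  0.02]
```

>>> carry_out(
  deltas=[
    [1, -1.2, 0.9, 0, 0, 0, 0],
    [1, -2.7, 1.95, 0, 0, 0, 0],
    [1, -4.1, 2.95, 0, 0, 0, 0],
    [1, -5.1, 3.65, 0, 0, 0, 0],
    [1, -5.55, 3.95, 0.5, 0, 0, 0],
    [1, -5.55, 3.95, 1.5, 0, 0, 0],
    [1, -5.55, 3.95, 1.9, 0, 0, 0],
    [1, -5.55, 3.95, 1.9, 0, 0, 0],
  ],
)

```text
time: 2.5
position: [0.5284, 0.1522, 0.1729]
tool_rot: [0.692, 0.722, -0.002, -0.002]
ft_force: [0.3, 0.2, 0.6]
grip_width: 0.0005
```

```bash
python3 - <<'E'
from h import *
from rig import *
p,r,o=cur()
print(o["time"],p,o["grip_width"],delta(p,r,fx(.0565,0,.138),tooldown()).round(2))
c,d=camera("wrist");cv2.imwrite("pics/w1.png",c[:,:,::-1])
i=camera_info("wrist");P=pts(i,d);print(i)
for t in ["clamp_top","tab"]:
    for s in spot_in("wrist",t)[:2]:
        a,b=map(int,s["pixel"]);print(t,s,P[a,b].round(4))
E
```

```text
2.5 [0.52841077 0.15222029 0.17286925] 0.0004828111595974629 [-0.08  0.17  1.39 -0.33 -0.01  0.06]
{'mtx': array([[286.93643401,   0.        , 250.10549513],
       [  0.        , 286.93643401, 191.80596574],
       [  0.        ,   0.        ,   1.        ]]), 'origin': array([0.44588644, 0.14955395, 0.33737712]), 'rotation': array([0.6837956 , 0.71343816, 0.11084621, 0.1055589 ])}
clamp_top {'pixel': [200.9, 249.6], 'score': 0.72} [0.5305 0.1524 0.0948]
tab {'pixel': [131.4, 248.9], 'score': 0.84} [0.4743 0.149  0.0503]
tab {'pixel': [62.3, 469.6], 'score': 0.76} [0.3968 0.3806 0.0052]
```

View pics/w1.png

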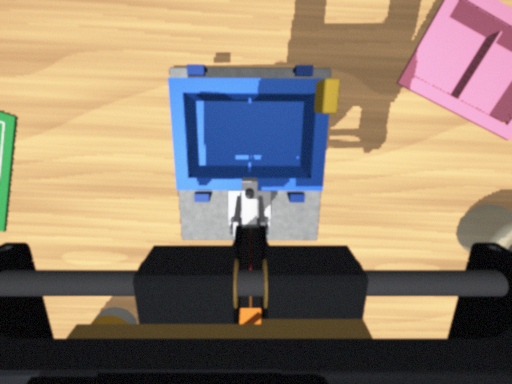

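The wrist view shows the blue tray square to the tool at (130,250). The tab is at (95,327) and the clamp arm at (205,250), with the closed fingers right in front of the handle. I'll refine the pose from this picture.

```bash
python3 - <<'E'
from h import *
from rig import *
i=camera_info("wrist");c,d=camera("wrist");P=pts(i,d)
hsv=cv2.cvtColor(c,cv2.COLOR_RGB2HSV);H,S,V=[hsv[...,k].astype(int) for k in range(3)]
m=(H>20)&(H<33)&(S>150)&(P[...,2]>.098)&(P[...,2]<.115);m[:, :280]=0;m[:,380:]=0;m[150:]=0
q=P[m];print(len(q),q.mean(0),cv2.minAreaRect(q[:,:2].astype(np.float32)))
m=(H>100)&(H<130)&(S>100)&(abs(P[...,2]-.0735)<.003);
q=P[m];print(len(q),np.median(q[:,2]),cv2.minAreaRect(q[:,:2].astype(np.float32)))
f=F.inv().apply(q-np.r_[O,0]); print(np.percentile(f,[.5,99.5],axis=0))
E
```

```text
560 [0.43814692 0.20989992 0.10524299] ((0.43835800886154175, 0.21051491796970367), (0.0255044586956501, 0.011614128947257996), 1.8421725034713745)
6160 0.07366580459817279 ((0.4750310778617859, 0.15020084381103516), (0.11381561309099197, 0.1392236053943634), 2.4355719089508057)
[[-0.05011336 -0.06687389  0.0707021 ]
 [ 0.04917507  0.07111277  0.07556694]]
```

```bash
sed -i 's/^O=.*/O=np.array([.4756,.150]);YAW=.042/' h.py; python3 - <<'E'
from h import *
p,r,o=cur();r2=tooldown()
print(delta(p,r,fx(.0565,0,.138),r2).round(2))
for a in np.arange(0,1.25,.1):
    rr=.055;x=.085+rr*np.sin(a)-.009*np.cos(a)-.0095;z=.085+rr*np.cos(a)+.009*np.sin(a)
    print(round(a,2),delta(p,r,fx(x,0,z),r2).round(2)[:3])
E
```

```text
[-0.    0.04  1.51  0.09 -0.01  0.09]
0.0 [-0.01  0.44  1.43]
0.1 [-0.01  0.66  1.41]
0.2 [-0.01  0.88  1.41]
0.3 [-0.01  1.1   1.43]
0.4 [-0.01  1.32  1.47]
0.5 [-0.01  1.53  1.53]
0.6 [-0.01  1.74  1.62]
0.7 [-0.01  1.94  1.72]
0.8 [-0.01  2.12  1.85]
0.9 [-0.01  2.29  1.99]
1.0 [-0.01  2.45  2.15]
1.1 [-0.01  2.59  2.32]
1.2 [-0.01  2.71  2.51]
```

>>> carry_out(
  deltas=[
    [1, 0, 0, 0.8, 0, 0, 0],
    [1, 0, 0, 1.45, 0, 0, 0],
    [1, 0, 0.1, 1.45, 0, 0, 0],
    [1, 0, 0.44, 1.43, 0, 0, 0],
    [1, 0, 0.66, 1.41, 0, 0, 0],
    [1, 0, 0.88, 1.41, 0, 0, 0],
    [1, 0, 1.1, 1.43, 0, 0, 0],
    [1, 0, 1.32, 1.47, 0, 0, 0],
  ],
)

```text
time: 3.5
position: [0.5646, 0.1532, 0.1391]
tool_rot: [0.692, 0.722, 0.001, 0.0]
ft_force: [-2.7, 0.2, 3.9]
grip_width: 0.0004
```

```bash
python3 - <<'E'
from h import *
p,r,o=cur();r2=tooldown();print(p,o["ft_force"],F.inv().apply(p-np.r_[O,0]))
for a in np.arange(0.3,1.25,.1):
    rr=.055;x=.085+rr*np.sin(a)-.009*np.cos(a)-.0095;z=.085+rr*np.cos(a)+.009*np.sin(a)
    print(round(a,2),delta(p,r,fx(x,0,z),r2).round(2)[:3])
E
```

```text
[0.56464188 0.15324884 0.13914091] [-2.71417917  0.20052959  3.92519204] [ 0.08909977 -0.00049268  0.13914091]
0.3 [ 0.02 -0.24 -0.04]
0.4 [ 0.02 -0.02 -0.  ]
0.5 [0.02 0.19 0.06]
0.6 [0.02 0.4  0.15]
0.7 [0.02 0.6  0.25]
0.8 [0.02 0.78 0.38]
0.9 [0.02 0.95 0.52]
1.0 [0.02 1.11 0.68]
1.1 [0.02 1.25 0.85]
1.2 [0.02 1.37 1.03]
```

>>> carry_out(
  deltas=[
    [1, 0, 0.19, 0.06, 0, 0, 0],
    [1, 0, 0.4, 0.15, 0, 0, 0],
    [1, 0, 0.6, 0.25, 0, 0, 0],
    [1, 0, 0.78, 0.38, 0, 0, 0],
    [1, 0, 0.95, 0.52, 0, 0, 0],
    [1, 0, 1.11, 0.68, 0, 0, 0],
    [1, 0, 1.25, 0.85, 0, 0, 0],
    [1, 0, 1.36, 1.02, 0, 0, 0],
  ],
)

```text
time: 4.3
position: [0.599, 0.1545, 0.1126]
tool_rot: [0.692, 0.722, 0.001, 0.001]
ft_force: [0.4, 0.7, 5.1]
grip_width: 0.0003
```

```bash
python3 - <<'E'
from h import *
from rig import *
p,r,o=cur();print(p,o["ft_force"],F.inv().apply(p-np.r_[O,0]))
for n in ["scene","top"]:
    c,d=camera(n);P=pts(camera_info(n),d)
    hsv=cv2.cvtColor(c,cv2.COLOR_RGB2HSV);H,S,V=[hsv[...,k].astype(int) for k in range(3)]
    m=((H<6)|(H>174))&(S>140)&(V>70)&(abs(P[...,0]-.6)<.08)&(abs(P[...,1]-.15)<.04)
    q=F.inv().apply(P[m]-np.r_[O,0]);print(n,len(q),q.max(0) if len(q) else 0,q.min(0) if len(q) else 0)
    cv2.imwrite(f"pics/{n}2.png",c[:,:,::-1])
    if n=="scene":cv2.imwrite("pics/s2z.png",cv2.resize(c[110:210,200:320,::-1],None,fx=6,fy=6))
E
```

```text
[0.59898183 0.15450628 0.11263818] [0.42287949 0.67275075 5.08935811] [ 0.12346223 -0.0006782   0.11263818]
scene 31 [0.1563797  0.00090459 0.11749296] [ 0.12870671 -0.01205086  0.10422598]
top 0 0 0
```

View pics/s2z.png

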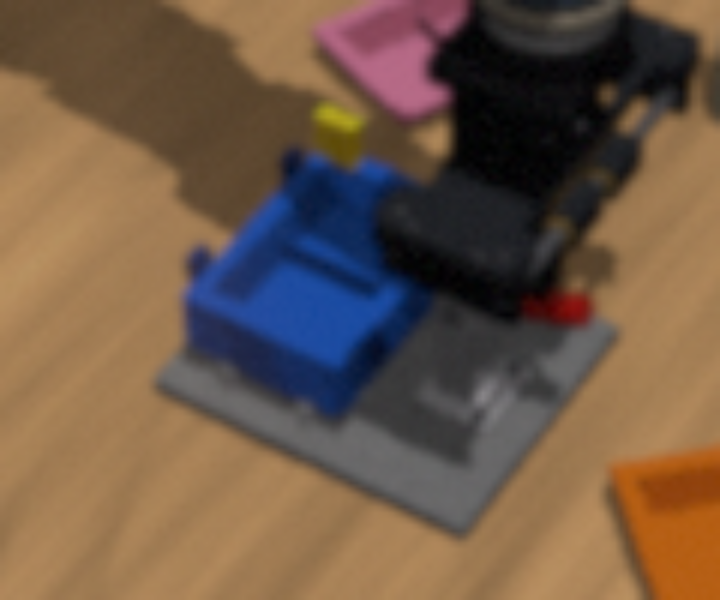

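The handle is well tipped, lying back with its top low at about (305,560) in the crop. I'll back off upward and go to the tab.

```bash
python3 - <<'E'
from h import *
p,r,o=cur();r2=tooldown()
print(delta(p,r,np.r_[.4382,.2104,.19],r2).round(2),delta(p,r,np.r_[.4382,.2104,.125],r2).round(2))
E
```

```text
[ 2.51 -6.31 -3.12  0.02  0.01  0.01] [ 2.51 -6.31 -0.52  0.02  0.01  0.01]
```

>>> carry_out(
  deltas=[
    [1, 0, 0, -1.5, 0, 0, 0],
    [1, 0, 0, -3.1, 0, 0, 0],
    [0.1, 0.5, -1.2, -3.1, 0, 0, 0],
    [0.1, 1.2, -2.9, -3.1, 0, 0, 0],
    [0.1, 1.8, -4.6, -3.1, 0, 0, 0],
    [0.1, 2.5, -6.3, -3.1, 0, 0, 0],
    [0.1, 2.5, -6.3, -2.5, 0, 0, 0],
    [0.1, 2.5, -6.3, -2, 0, 0, 0],
  ],
)

```text
time: 5.2
position: [0.4349, 0.2105, 0.1621]
tool_rot: [0.691, 0.723, -0.001, -0.001]
ft_force: [0.8, -0.6, -0.2]
grip_width: 0.0368
```

```bash
python3 - <<'E'
from h import *
from rig import *
p,r,o=cur();r2=tooldown()
print(p,o["grip_width"],o["ft_force"],delta(p,r,np.r_[.4382,.2104,.077],r2).round(2))
i=camera_info("wrist");c,d=camera("wrist");P=pts(i,d);cv2.imwrite("pics/w3.png",c[:,:,::-1])
hsv=cv2.cvtColor(c,cv2.COLOR_RGB2HSV);H,S,V=[hsv[...,k].astype(int) for k in range(3)]
m=(H>20)&(H<33)&(S>150)&(P[...,2]>.098)&(P[...,2]<.115)&(abs(P[...,0]-.438)<.03)&(abs(P[...,1]-.21)<.03)
q=P[m];print(len(q),q.mean(0) if len(q) else 0)
c,d=camera("scene");cv2.imwrite("pics/s3z.png",cv2.resize(c[100:200,200:320,::-1],None,fx=6,fy=6))
P=pts(camera_info("scene"),d)
hsv=cv2.cvtColor(c,cv2.COLOR_RGB2HSV);H,S,V=[hsv[...,k].astype(int) for k in range(3)]
m=((H<6)|(H>174))&(S>140)&(V>70)&(abs(P[...,0]-.6)<.08)&(abs(P[...,1]-.15)<.04)
q=F.inv().apply(P[m]-np.r_[O,0]);print(len(q));l=cv2.fitLine(q.astype(np.float32),cv2.DIST_L2,0,.01,.01).ravel();print(l, "angle",np.arctan2(l[0],l[2]))
E
```

```text
[0.43490542 0.21048847 0.16208417] 0.036808465212917224 [ 0.78347845 -0.61304876 -0.19159236] [-0.01  0.14  3.4  -0.15  0.04  0.14]
218 [0.43063486 0.21028191 0.10493851]
71
[ 0.94495577  0.00182691  0.3271931   0.13084714 -0.00616867  0.10598164] angle 1.2374642
```

View pics/w3.png

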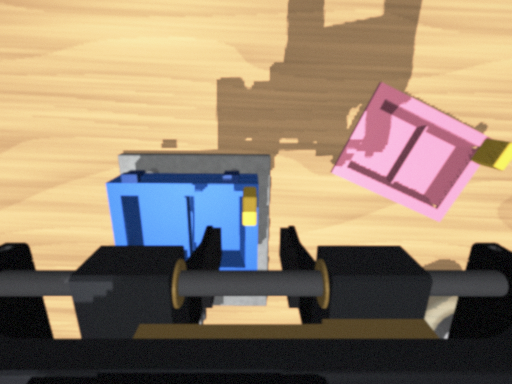

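View pics/s3z.png

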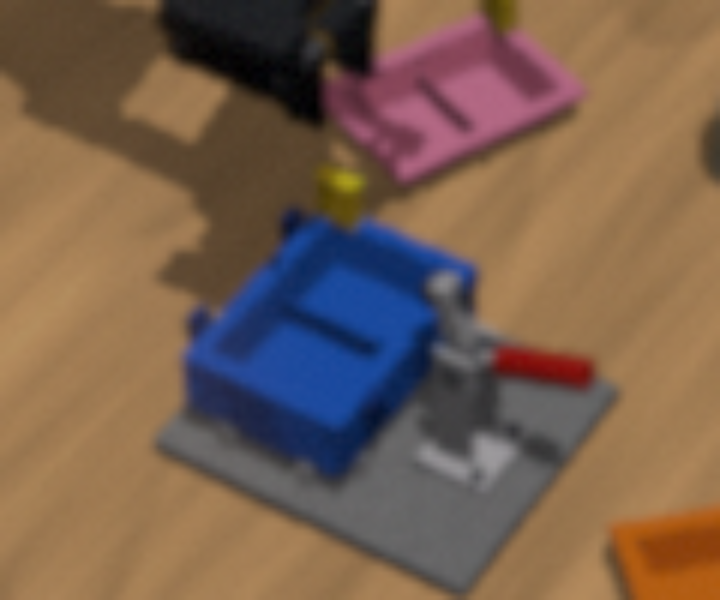

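The clamp now measures about 1.24 rad, with its foot in the air at (285,445) in the crop. The tab lies between the open fingers, so I'll descend and grip.

>>> carry_out(
  deltas=[
    [0.1, 0, 0.12, 0.8, 0, 0, 0],
    [0.1, 0, 0.12, 1.6, 0, 0, 0],
    [0.1, 0, 0.12, 2.3, 0, 0, 0],
    [0.1, 0, 0.12, 2.9, 0, 0, 0],
    [0.1, 0, 0.12, 3.2, 0, 0, 0],
    [0.1, 0, 0.12, 3.35, 0, 0, 0],
    [0.1, 0, 0.12, 3.35, 0, 0, 0],
    [0.1, 0, 0.12, 3.35, 0, 0, 0],
  ],
)

```text
time: 6.1
position: [0.4412, 0.2105, 0.0795]
tool_rot: [0.692, 0.722, 0.0, 0.0]
ft_force: [0.3, -0.0, 0.3]
grip_width: 0.0393
```

```bash
python3 - <<'E'
from h import *
p,r,o=cur();r2=tooldown()
print(p,o["grip_width"],o["ft_force"],delta(p,r,np.r_[.4382,.2104,.078],r2).round(2))
E
```

```text
[0.4411869  0.21046508 0.07953403] 0.03930695169430412 [ 0.32871104 -0.01527773  0.2833818 ] [ 0.   -0.12  0.06  0.05 -0.01  0.01]
```

>>> carry_out(
  deltas=[
    [0.1, 0, -0.12, 0.04, 0, 0, 0],
    [1, 0, -0.12, 0.04, 0, 0, 0],
    [1, 0, -0.12, 0.04, 0, 0, 0],
    [1, 0, -0.12, 0.04, 0, 0, 0],
    [1, 0, -0.12, 0.04, 0, 0, 0],
    [1, 0, -0.12, 0.04, 0, 0, 0],
    [1, 0, -0.12, 0.04, 0, 0, 0],
  ],
  force=45,
)

```text
time: 6.8
position: [0.4379, 0.2103, 0.0781]
tool_rot: [0.692, 0.722, 0.0, 0.0]
ft_force: [-0.6, 0.4, 0.7]
grip_width: 0.012
```

```bash
python3 - <<'E'
from h import *
p,r,o=cur();r2=tooldown()
print(p,o["grip_width"],o["ft_force"])
piv=fx(.050,-.070,.070)
u=F.apply([-.085,.132,0]);u/=np.linalg.norm(u)
ax=np.cross(u,[0,0,1])  # rotates u -> up
for t in np.radians([1,2,3,4,5,6,7,8,9,10,11,12,13,14]):
    q=R.from_rotvec(ax*t); pp=piv+q.apply(p-piv)
    print(round(np.degrees(t)),delta(p,r,pp,q*r).round(2))
E
```

```text
[0.43785162 0.21027312 0.07812075] 0.012039391009155617 [-0.63175336  0.36668611  0.74208595]
1 [-0.01  0.   -0.11  0.54  0.84  0.  ]
2 [-0.01  0.01 -0.22  1.08  1.68  0.  ]
3 [-0.02  0.01 -0.33  1.62  2.52  0.  ]
4 [-0.03  0.02 -0.44  2.16  3.36  0.  ]
5 [-0.04  0.03 -0.55  2.71  4.2   0.  ]
6 [-0.06  0.04 -0.65  3.25  5.05  0.  ]
7 [-0.07  0.05 -0.76  3.79  5.89  0.  ]
8 [-0.09  0.06 -0.87  4.33  6.73  0.  ]
9 [-0.11  0.07 -0.98  4.87  7.57  0.  ]
10 [-0.13  0.08 -1.09  5.41  8.41  0.  ]
11 [-0.15  0.1  -1.19  5.95  9.25  0.  ]
12 [-0.17  0.11 -1.3   6.49 10.09  0.  ]
13 [-0.2   0.13 -1.4   7.03 10.93  0.  ]
14 [-0.22  0.14 -1.51  7.58 11.77  0.  ]
```

The grip reads 12.0 mm, the tab's thickness. I'll start the peel as a rotation about the far corner.

>>> carry_out(
  deltas=[
    [1, 0, 0, -0.05, 0.25, 0.4, 0],
    [1, -0.01, 0, -0.11, 0.54, 0.84, 0],
    [1, -0.01, 0.01, -0.22, 1.1, 1.7, 0],
    [1, -0.02, 0.01, -0.33, 1.6, 2.5, 0],
    [1, -0.03, 0.02, -0.44, 2.2, 3.4, 0],
    [1, -0.04, 0.03, -0.55, 2.7, 4.2, 0],
    [1, -0.06, 0.04, -0.65, 3.2, 5, 0],
    [1, -0.06, 0.04, -0.65, 3.2, 5, 0],
  ],
)

```text
time: 7.6
position: [0.4392, 0.2085, 0.0946]
tool_rot: [0.692, 0.72, 0.01, -0.051]
ft_force: [0.1, -0.7, -0.2]
grip_width: 0.0118
```

```bash
cat > peel.py <<'E'
from h import *
from rig import *
import sys
n=sys.argv[1]
p,r,o=cur()
print(o["time"],p,o["grip_width"],o["ft_force"],o["moment"])
p0=np.array([.43785,.21027,.07812]);r0=R.from_quat(tooldown().as_quat())
# tray assumed rigid to tool
for nm,v in dict(far=fx(.05,-.07,.073),m=fx(-.05,-.07,.073),pp=fx(.05,.07,.073)).items(): print(nm,(p+(r*r0.inv()).apply(v-p0)-v).round(4))
for k in ["scene"]:
    c,d=camera(k);cv2.imwrite(f"pics/{k}{n}.png",cv2.resize(c[90:190,190:310,::-1],None,fx=6,fy=6))
E
python3 peel.py 4
```

```text
7.6 [0.43923235 0.20849078 0.094589  ] 0.011771292949447792 [ 0.13419421 -0.7232625  -0.18113225] [-0.09777815  0.05601854 -0.00269415]
far [ 0.0004 -0.0007  0.0002]
m [ 0.0006 -0.0009  0.0058]
pp [ 0.001  -0.0013  0.0125]
```

View pics/scene4.png

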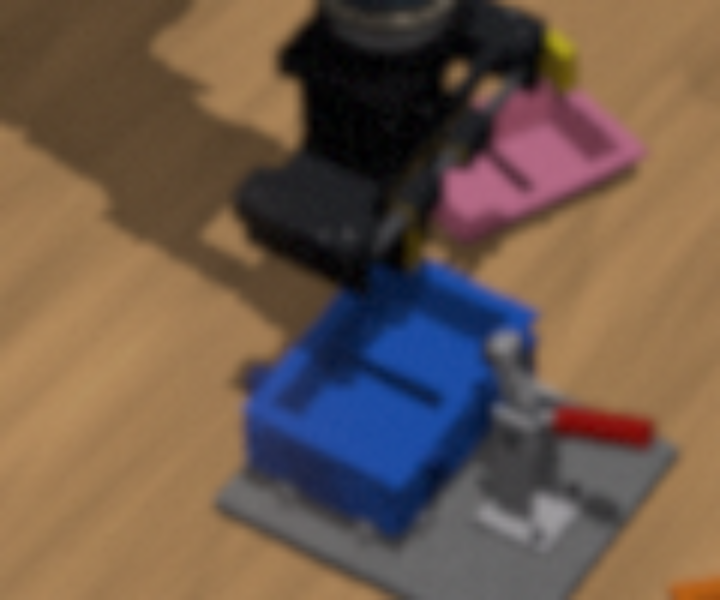

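Forces are tiny, and the far corner has moved under 1 mm by kinematics. I'll continue to 12°.

>>> carry_out(
  deltas=[
    [1, -0.01, 0.01, -0.11, 0.5, 0.8, 0],
    [1, -0.02, 0.02, -0.22, 1.1, 1.7, 0],
    [1, -0.03, 0.03, -0.33, 1.6, 2.5, 0],
    [1, -0.04, 0.03, -0.44, 2.2, 3.4, 0],
    [1, -0.05, 0.04, -0.55, 2.7, 4.2, 0],
    [1, -0.06, 0.04, -0.65, 3.2, 5, 0],
    [1, -0.06, 0.04, -0.65, 3.2, 5, 0],
  ],
)

```text
time: 8.35
position: [0.4412, 0.2055, 0.1104]
tool_rot: [0.689, 0.718, 0.02, -0.102]
ft_force: [-1.0, -0.8, -0.4]
grip_width: 0.0116
```

```bash
python3 peel.py 5
```

```text
8.35 [0.44123864 0.20549536 0.11044492] 0.011631311408163305 [-0.98643423 -0.8248602  -0.37971499] [-0.15578001  0.21257843 -0.12383278]
far [ 0.0008 -0.0012  0.0001]
m [ 0.0014 -0.0021  0.0112]
pp [ 0.0023 -0.0033  0.0244]
```

View pics/scene5.png

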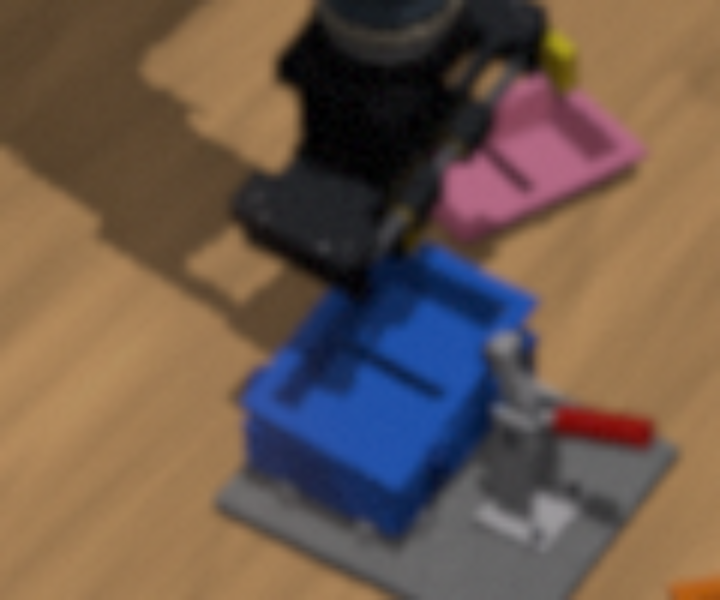

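```bash
python3 - <<'E'
from h import *
from rig import *
for n in ["scene","top"]:
    c,d=camera(n);P=pts(camera_info(n),d)
    hsv=cv2.cvtColor(c,cv2.COLOR_RGB2HSV)
    f=F.inv().apply((P-np.r_[O,0]).reshape(-1,3)).reshape(P.shape)
    m=(hsv[...,1]<90)&(f[...,2]>.08)&(f[...,2]<.16)&(abs(f[...,1])<.015)&(f[...,0]>.03)&(f[...,0]<.12)
    q=f[m];q=q[np.argsort(q[:,0])];print(n,len(q));print(np.c_[q,hsv[m][np.argsort(f[m][:,0])]][:12].round(3))
p,r,o=cur();r2=R.from_euler('z',0)
for w in ([0,0,.01],[-.004,0,.02],[-.012,0,.03],[-.025,0,.04],[-.035,0,.055],[-.045,0,.075],[-.05,0,.1]):
    print(w,delta(p,r,p+F.apply(w),r).round(2)[:3])
E
```

```text
scene 111
[[ 6.10e-02 -2.00e-03  1.24e-01  1.18e+02  6.10e+01  1.13e+02]
 [ 6.20e-02 -4.00e-03  1.22e-01  1.17e+02  3.30e+01  8.50e+01]
 [ 6.50e-02 -9.00e-03  1.24e-01  1.18e+02  5.70e+01  6.70e+01]
 [ 6.60e-02  3.00e-03  1.27e-01  1.17e+02  3.20e+01  1.45e+02]
 [ 6.60e-02 -4.00e-03  1.28e-01  1.24e+02  1.60e+01  1.26e+02]
 [ 6.90e-02 -9.00e-03  1.17e-01  1.15e+02  4.60e+01  6.60e+01]
 [ 6.90e-02  3.00e-03  1.29e-01  1.24e+02  1.30e+01  1.39e+02]
 [ 6.90e-02 -9.00e-03  1.31e-01  1.73e+02  1.00e+01  1.04e+02]
 [ 6.90e-02 -1.00e-02  1.23e-01  1.08e+02  2.10e+01  6.20e+01]
 [ 7.00e-02 -1.10e-02  1.28e-01  1.65e+02  7.00e+00  7.40e+01]
 [ 7.00e-02 -5.00e-03  1.32e-01  1.40e+02  6.00e+00  1.36e+02]
 [ 7.20e-02 -7.00e-03  1.21e-01  1.65e+02  7.00e+00  7.40e+01]]
top 80
[[ 5.90e-02 -3.00e-03  1.22e-01  9.00e+01  7.00e+00  3.80e+01]
 [ 5.90e-02  3.00e-03  1.29e-01  1.20e+02  1.00e+01  5.10e+01]
 [ 5.90e-02  0.00e+00  1.23e-01  9.00e+01  6.00e+00  4.00e+01]
 [ 6.10e-02 -7.00e-03  1.24e-01  1.05e+02  8.00e+00  6.50e+01]
 [ 6.10e-02 -4.00e-03  1.28e-01  1.30e+02  1.00e+01  8.00e+01]
 [ 6.20e-02 -0.00e+00  1.26e-01  1.20e+02  3.00e+00  8.50e+01]
 [ 6.20e-02  2.00e-03  1.29e-01  1.20e+02  8.00e+00  1.02e+02]
 [ 6.50e-02 -7.00e-03  1.27e-01  1.20e+02  5.00e+00  1.08e+02]
 [ 6.50e-02 -1.00e-03  1.30e-01  1.35e+02  7.00e+00  1.50e+02]
 [ 6.50e-02 -4.00e-03  1.26e-01  1.35e+02  7.00e+00  1.46e+02]
 [ 6.50e-02  2.00e-03  1.31e-01  1.28e+02  7.00e+00  1.54e+02]
 [ 6.50e-02  5.00e-03  1.31e-01  1.26e+02  9.00e+00  1.47e+02]]
[0, 0, 0.01] [ 0.07 -0.04 -0.39]
[-0.004, 0, 0.02] [ 0.14 -0.25 -0.77]
[-0.012, 0, 0.03] [ 0.2  -0.61 -1.12]
[-0.025, 0, 0.04] [ 0.27 -1.17 -1.45]
[-0.035, 0, 0.055] [ 0.37 -1.64 -2.  ]
[-0.045, 0, 0.075] [ 0.5  -2.12 -2.74]
[-0.05, 0, 0.1] [ 0.67 -2.43 -3.69]
```

The foot's nearest point is x ≥ 59 mm in the fixture frame, so the tray edge clears it by about 7 mm. I'll lift off now, still tilted, drifting slightly away from the clamp.

>>> carry_out(
  deltas=[
    [1, 0.03, -0.02, -0.2, 0, 0, 0],
    [1, 0.07, -0.04, -0.39, 0, 0, 0],
    [1, 0.13, -0.1, -0.77, 0, 0, 0],
    [1, 0.2, -0.3, -1.15, 0, 0, 0],
    [1, 0.27, -0.8, -1.5, 0, 0, 0],
    [1, 0.37, -1.3, -2, 0, 0, 0],
    [1, 0.5, -1.7, -2.7, 0, 0, 0],
    [1, 0.67, -1.9, -3.6, 0, 0, 0],
  ],
)

```text
time: 9.3
position: [0.4008, 0.2047, 0.2073]
tool_rot: [0.688, 0.718, 0.019, -0.103]
ft_force: [0.2, 0.8, -1.2]
grip_width: 0.0117
```

```bash
python3 peel.py 6; python3 - <<'E'
from h import *
p,r,o=cur();r2=tooldown()
print(delta(p,r,[p[0],p[1],.25],r2).round(2))
E
```

```text
9.3 [0.4007626  0.20474889 0.2073193 ] 0.011710803455320351 [ 0.20094488  0.80584512 -1.17980514] [-0.05264219 -0.04757508  0.01721378]
far [-0.0396 -0.0019  0.0968]
m [-0.0389 -0.0029  0.1082]
pp [-0.0382 -0.0039  0.121 ]
[  0.27  -0.17  -1.54  -6.17 -10.04   0.08]
```

View pics/scene6.png

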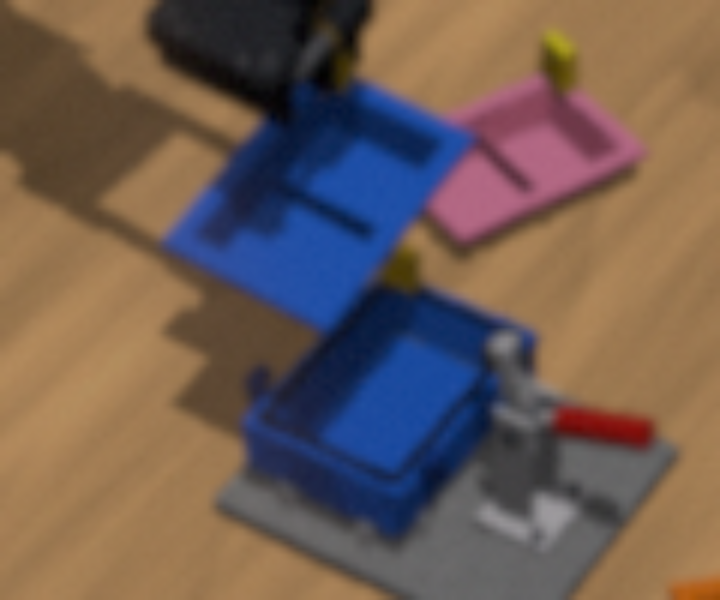

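The top tray is off and held at about (200,320) in the crop, and the stack stays where it was. Next I'll level it and raise it a little.

>>> carry_out(
  deltas=[
    [1, 0.05, 0, -0.2, -1, -1.7, 0],
    [1, 0.1, -0.05, -0.5, -2.5, -4, 0],
    [1, 0.15, -0.1, -0.8, -4, -6.5, 0],
    [1, 0.2, -0.1, -1.1, -5.2, -8.5, 0],
    [1, 0.25, -0.15, -1.4, -6, -9.7, 0],
    [1, 0.27, -0.17, -1.54, -6.2, -10, 0.1],
    [1, 0.27, -0.17, -1.54, -6.2, -10, 0.1],
    [1, 0.27, -0.17, -1.54, -6.2, -10, 0.1],
  ],
)

```text
time: 10.15
position: [0.4038, 0.2046, 0.2457]
tool_rot: [0.693, 0.721, -0.001, -0.001]
ft_force: [0.2, -0.1, -0.6]
grip_width: 0.0116
```

```bash
cat > lvl.py <<'E'
from h import *
from rig import *
import sys
n=sys.argv[1]
p,r,o=cur();print(o["time"],p,o["grip_width"],o["ft_force"])
i=camera_info("wrist");c,d=camera("wrist");cv2.imwrite(f"pics/w{n}.png",c[:,:,::-1])
for cam in ["wrist","scene","top"]:
    if cam!="wrist": c,d=camera(cam);i=camera_info(cam); cv2.imwrite(f"pics/{cam}{n}.png",c[:,:,::-1])
    P=pts(i,d);hsv=cv2.cvtColor(c,cv2.COLOR_RGB2HSV);H,S,V=[hsv[...,k].astype(int) for k in range(3)]
    m=(H>105)&(H<130)&(S>110)&(P[...,2]>.13)&(P[...,2]<p[2]+.03)&(np.hypot(*(P[...,:2]-p[:2]).transpose(2,0,1))<.22)
    q=P[m]
    if len(q)<50: print(cam,len(q));continue
    # rim plane: ransac upper
    best=None;rng=np.random.default_rng(0)
    for _ in range(600):
        a,b,e=q[rng.choice(len(q),3,False)];nn=np.cross(b-a,e-a);L=np.linalg.norm(nn)
        if L<1e-4: continue
        nn/=L;nn*=np.sign(nn[2])
        if nn[2]<.9: continue
        k=abs((q-a)@nn)<.0025
        if best is None or k.sum()>best.sum(): best=k
    s=q[best];cc=s.mean(0);nn=np.linalg.svd(s-cc)[2][2];nn*=np.sign(nn[2])
    rect=cv2.minAreaRect(q[:,:2].astype(np.float32))
    print(cam,len(q),best.sum(),"plane c",cc.round(3),"n",nn.round(3),"tilt",np.degrees(np.arccos(nn[2])).round(1),"rect",np.round(rect[0],3),np.round(rect[1],3),round(rect[2],1),"z",q[:,2].min().round(3),q[:,2].max().round(3))
E
python3 lvl.py 7
```

```text
10.15 [0.40380563 0.20463156 0.24572745] 0.011595281202055453 [ 0.24263738 -0.13531232 -0.58957942]
wrist 10292 5852 plane c [0.417 0.128 0.241] n [ 0.007 -0.002  1.   ] tilt 0.4 rect [0.439 0.148] [0.098 0.146] 2.1 z 0.215 0.276
scene 1024 362 plane c [0.444 0.134 0.238] n [0.    0.007 1.   ] tilt 0.4 rect [0.442 0.143] [0.1   0.142] 1.4 z 0.21 0.272
top 1082 364 plane c [0.448 0.137 0.217] n [-0.012  0.007  1.   ] tilt 0.8 rect [0.441 0.144] [0.099 0.139] 1.8 z 0.211 0.246
```

View pics/w7.png

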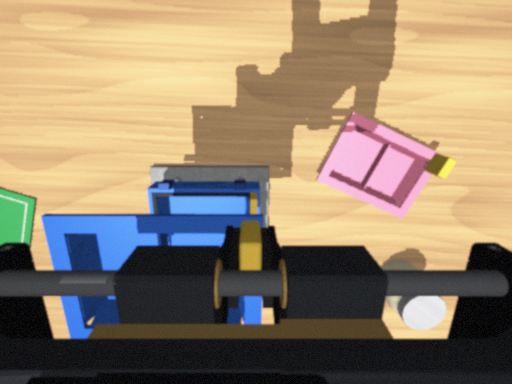

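View pics/scene7.png

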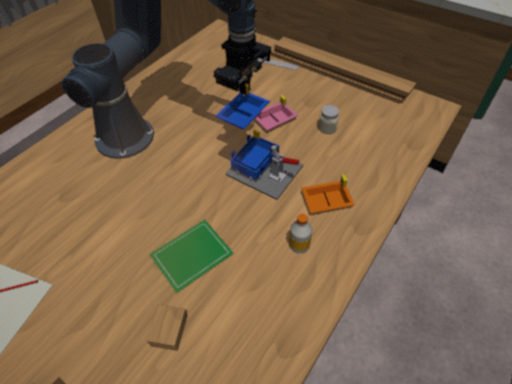

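Two plane fits put the rim level within 0.5°. I'll now carry it to the mat.

```bash
python3 - <<'E'
from h import *
p,r,o=cur()
print(delta(p,r,[.477,-.166,.24],tooldown()).round(2))
E
```

```text
[-1.492e+01  2.330e+00  2.100e-01 -2.700e-01  1.000e-02 -1.000e-01]
```

>>> carry_out(
  deltas=[
    [1, -0.3, 0.05, 0, 0, 0, 0],
    [1, -0.9, 0.15, 0, 0, 0, 0],
    [1, -1.8, 0.3, 0, 0, 0, 0],
    [1, -2.9, 0.45, 0, 0, 0, 0],
    [1, -4, 0.6, 0, 0, 0, 0],
    [1, -5.1, 0.8, 0, 0, 0, 0],
    [1, -6.2, 0.95, 0, 0, 0, 0],
    [1, -7.3, 1.1, 0, 0, 0, 0],
  ],
)

```text
time: 11.1
position: [0.4389, 0.0218, 0.2456]
tool_rot: [0.693, 0.721, -0.002, -0.001]
ft_force: [0.3, -0.3, -1.3]
grip_width: 0.0118
```

>>> carry_out(
  deltas=[
    [1, -1.1, 0.17, 0, 0, 0, 0],
    [1, -2.2, 0.35, 0, 0, 0, 0],
    [1, -3.3, 0.5, 0, 0, 0, 0],
    [1, -4.4, 0.7, 0, 0, 0, 0],
    [1, -5.5, 0.85, 0, 0, 0, 0],
    [1, -6.5, 1, 0.1, 0, 0, 0],
    [1, -7.2, 1.15, 0.2, 0, 0, 0],
    [1, -7.6, 1.23, 0.2, 0, 0, 0],
  ],
)

```text
time: 11.9
position: [0.4773, -0.1666, 0.24]
tool_rot: [0.693, 0.721, -0.001, -0.002]
ft_force: [-0.8, 0.2, -0.7]
grip_width: 0.0117
```

>>> carry_out(
  deltas=[
    [1, 0, 0, 0, 0, 0, 0],
    [1, 0, 0, 0, 0, 0, 0],
    [1, 0, 0, 0, 0, 0, 0],
  ],
)

```text
time: 12.2
position: [0.4769, -0.1638, 0.2406]
tool_rot: [0.692, 0.722, -0.001, -0.002]
ft_force: [-0.5, 0.6, -1.0]
grip_width: 0.0112
```

```bash
python3 lvl.py 8; python3 - <<'E'
from h import *
p,r,o=cur()
print(delta(p,r,[.477,-.166,.22],tooldown()).round(2))
E
```

```text
12.2 [ 0.47690409 -0.16381292  0.24063571] 0.01121502439250846 [-0.45178074  0.57317727 -0.96954148]
wrist 10127 5718 plane c [ 0.491 -0.242  0.236] n [ 0.01  -0.003  1.   ] tilt 0.6 rect [ 0.512 -0.221] [0.098 0.147] 2.8 z 0.21 0.27
scene 1749 678 plane c [ 0.51  -0.224  0.211] n [0.01  0.005 1.   ] tilt 0.7 rect [ 0.515 -0.225] [0.1   0.141] 2.6 z 0.205 0.24
top 313 145 plane c [ 0.548 -0.248  0.235] n [-0.003  0.01   1.   ] tilt 0.6 rect [ 0.536 -0.224] [0.137 0.057] 89.7 z 0.205 0.24
[-0.08 -0.01  0.83 -0.21 -0.    0.  ]
```

View pics/scene8.png

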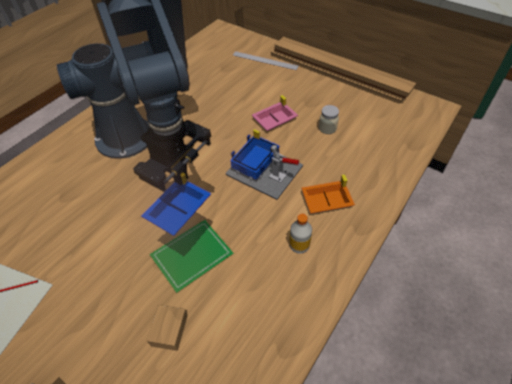

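View pics/top8.png

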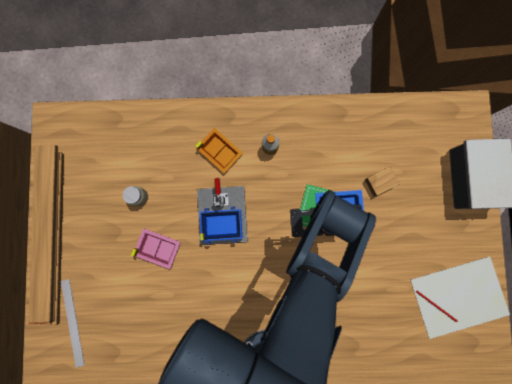

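>>> carry_out(
  deltas=[
    [1, -0.05, 0, 0.3, 0, 0, 0],
    [1, -0.05, 0, 0.6, 0, 0, 0],
    [1, -0.05, 0, 0.8, 0, 0, 0],
    [1, -0.05, 0, 0.8, 0, 0, 0],
    [1, -0.05, 0, 0.8, 0, 0, 0],
    [1, -0.05, 0, 0.8, 0, 0, 0],
    [1, -0.05, 0, 0.8, 0, 0, 0],
    [1, -0.05, 0, 0.8, 0, 0, 0],
  ],
)

```text
time: 13.15
position: [0.4774, -0.1663, 0.2209]
tool_rot: [0.693, 0.721, -0.001, -0.001]
ft_force: [0.2, -0.7, 0.0]
grip_width: 0.0116
```

```bash
python3 lvl.py 9; python3 - <<'E'
from h import *
from rig import *
for n in ["scene","top"]:
    c,d=camera(n);P=pts(camera_info(n),d);f=F.inv().apply((P-np.r_[O,0]).reshape(-1,3)).reshape(P.shape)
    hsv=cv2.cvtColor(c,cv2.COLOR_RGB2HSV);H,S,V=[hsv[...,k].astype(int) for k in range(3)]
    m=(H>105)&(H<130)&(S>110)&(abs(f[...,0])<.08)&(abs(f[...,1])<.1)
    q=P[m];rc=cv2.minAreaRect(q[:,:2].astype(np.float32));print(n,"stack",len(q),rc,q[:,2].max())
    m=((H<6)|(H>174))&(S>140)&(V>70)&(abs(P[...,0]-.6)<.08)&(abs(P[...,1]-.15)<.04)
    l=cv2.fitLine(f[m].astype(np.float32),cv2.DIST_L2,0,.01,.01).ravel();print("clamp",np.arctan2(abs(l[0]),abs(l[2])))
E
```

```text
13.15 [ 0.47744246 -0.166338    0.22089468] 0.01159200486054115 [ 0.19401879 -0.70846875  0.01121126]
wrist 10135 5711 plane c [ 0.491 -0.245  0.216] n [ 0.011 -0.001  1.   ] tilt 0.6 rect [ 0.513 -0.224] [0.098 0.146] 2.3 z 0.19 0.25
scene 1707 666 plane c [ 0.511 -0.227  0.191] n [ 0.    -0.001  1.   ] tilt 0.1 rect [ 0.515 -0.228] [0.101 0.141] 2.2 z 0.186 0.224
top 320 157 plane c [ 0.549 -0.249  0.215] n [-0.007  0.001  1.   ] tilt 0.4 rect [ 0.547 -0.23 ] [0.141 0.056] 78.2 z 0.186 0.221
scene stack 1126 ((0.48701566457748413, 0.15176710486412048), (0.1344446837902069, 0.15290294587612152), 1.628326177597046) 0.12371107162770534
clamp 1.2420623
top stack 1259 ((0.47323864698410034, 0.1492975950241089), (0.11795695126056671, 0.1391325742006302), 1.7796738147735596) 0.0838125663152609
clamp 1.1668276
```

```bash
python3 -c "
from rig import *
print(hand_in())"
```

```text
the job is handed in; nothing more can be done
None
```

The job is handed in at about 13.5 s. The arm is holding the blue top tray level, open side up, over the middle of the green mat, with about 19 cm of air under it. I tipped the clamp back with closed fingers. Then I pinched the yellow tab at 45 N and peeled the tray by turning it about its far corner to 12°. I lifted it clear still tilted, levelled it and carried it over.

What my last checks showed:
- **Tray:** it is centred at (0.514, -0.226) m by the wrist and scene cameras, against a mat centre of (0.514, -0.227) m. The rim is tilted 0.1 to 0.6°. The grip reads 11.6 mm on the 12 mm tab, and the wrist force is under 1 N.
- **Peel:** the far corner moved less than 2 mm up to 12°. That comes from the arm's own pose, assuming the tray did not slip in the grip; I did not measure it in an image.
- **Clamp:** the fitted angle is 1.24 rad from the scene camera and 1.17 rad from the top camera, so they disagree slightly. Both are above the 1.0 rad you asked for.
- **Stack:** the top camera puts it within about 1 mm of where it started. The scene camera's fit is about 9 mm off (z up to 0.124 m), most likely because it picked up the bluish clamp foot, so I did not rely on it.
- **Top camera on the tray:** the arm hid part of the tray from that camera, so I did not use its centre reading.
- **Glue, jar and offcut:** I did not go near them. The last pictures show nothing disturbed, though I did not measure their positions.

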